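# Fetch the sample-tube rack from behind the jars

## Robot

A 7-joint arm with a two-finger parallel gripper is mounted at the origin on the work surface. World frame = base frame: x ahead of the robot, y to its left, z up, the work surface at z = 0. Lengths are in mm, angles in rad, forces in N, time in s.
With the tool pointing down it reaches from about 400 to 900 mm from the base axis. Payload 5.5 kg.
Tool frame: the origin (TCP) lies midway between the tips of the shut fingers; the grasp point (between the pads) lies 19 mm behind it; z points along the fingers, y is the line along which they close (so a half turn about z gives the same grasp; the last joint's range is limited). The gripper opens to 92 mm and grips with 3 to 60 N. Pads are 19 mm wide; open, the fingers measure 130 mm over their backs; the gripper's body (75 mm by 190 mm) begins 47 mm behind the grasp point.
Start: joints at [1.498, 0.501, -0.427, 1.55, 0.221, 1.138, -0.21], TCP at [214.224, -613.684, 226.729] pointing down, gripper open.
Joint ranges: [-2.88, 2.88], [-0.31, 2.03], [-1.54, 1.56], [0.2, 2.42], [-1.41, 4.55], [0.19, 2.02], [-2.57, 2.57]. Speed limits (rad/s): [2.57, 2.57, 3.14, 3.14, 3.14, 3.14, 3.14].

## Interface

Orientations are given as a unit quaternion [x, y, z, w].
In Python, from plant import bot gives the robot as it stands.
- The arm moves only by the tool play_rows, never from a script. Its argument "increments" is a list that holds one entry, the list of rows, each a list of 5 numbers: the finger opening in mm, from 0 to 91.8, then the shift along the tool's x, y, z in a scale on which 1.0 is 1000 mm, then the turn about the tool's z in parts of the range, where 1.0 means pi/2 rad. A call has 1 to 12 rows; each row is the pose to reach, as a shift and turn from the pose commanded when the call began, along the tool's axes at that moment; what a row does not reach only later rows make up. A row lasts 1/8 s, in which the tool goes at most 62.5 mm and 10.7 degrees, less where a joint would pass 70% of its speed; a pose out of reach is approached as far as the arm can. Shift and turn numbers lie between -1 and 1, and a call with a number outside is refused. A call with a gripper value outside its range is refused whole. The fingers move at their own pace and stop on an object; the grip force is fixed at half the most. Time passes only in rows, so rows that repeat a pose let the fingers close. It gives the time, the measured TCP pose, the force, the opening and the grip force at its end, in the units of the state.
- bot.get_state(): the state, without advancing time (a new reading comes with each control period).
- bot.snapshot(name): name is "scene" or "top"; returns a dict with "frame" (420x560x3 uint8, red, green, blue), "K" (3x3 intrinsics, pixels), "k1" (the pictures are not rectified: a ray, as slopes to the right and down, at radius r is drawn at 1 + k1 r^2 times it, then the intrinsics apply), "world_from_camera" (4x4, takes a point from camera to world coordinates). Camera axes: x right, y up, looking along -z (the intrinsics and any distortion apply to the point x, -y, -z); pixel columns grow to the right and rows downward; lengths in mm; the calibration is good to about 2 mm. A picture is of the moment at which its call begins. There is no depth.
- bot.hand_in(): hands the job in; it is judged then, once.
The state is a dict: "time": time; "q": joint angles; "qd": joint speeds; "joint_efforts": joint torques, N m; "tcp_pos": TCP position; "tcp_rot": TCP orientation; "wrist_force": force on the tool from outside, world axes, zero at the start; "torque": the same for the moment, N m; "gripper_width": finger opening in mm; "finger_force": force on a finger pad.
Only numpy, scipy, OpenCV 4.12 (cv2) and the standard library are available. Lean on these libraries where they do the work, as an engineer would, in place of code of your own. Each camera call takes 0.05 s, during which the arm holds its last target. There are 200 camera calls.

## Task

Clear the two storage jars from the white stand and stand them both on the black side mat; then lift out the teal tube rack behind them and set it down flat inside the orange tray, long side along the tray's long side. After that put each jar back upright in the middle of the coaster that matches the colour of its lid disc, without knocking a jar or the rack over and without disturbing the sanitiser bottle or the pen pot.

Things in the scene. Friction and masses are not known exactly. Their poses are not given: they have to be found in the camera images.
- jar_blue: Glass jar of white cotton balls, bamboo lid with a blue disc; plain upright cylinder, 54 mm diameter (lid too), 100 mm tall, about 0.3 kg, loose. Origin: centre of its underside, z up. It starts on the blue pad, the other jar about 24 mm beside it and the rack about 16 mm behind it: grip its top 35 mm, fingers closing along the stand's x.
- jar_yellow: Glass jar of green balls, bamboo lid with a yellow disc; plain upright cylinder, 54 mm diameter (lid too), 100 mm tall, about 0.3 kg, loose. Origin: centre of its underside, z up. It starts on the yellow pad, the other jar about 24 mm beside it and the rack about 16 mm behind it: grip its top 35 mm, fingers closing along the stand's x.
- rack: Teal block rack of capped tubes (a red and a green row), one rigid piece, about 0.28 kg, loose: 44 mm in its x, 150 mm in its y (long side), block 40 mm tall, caps to 56 mm. Origin: centre of its underside, z up. It starts on the stand behind the jars, long side along the stand's y; grip across its width at mid-length. No room for a finger in front of it until the jars are gone.
- pad_blue: Thin square blue coaster 74 x 74 mm, 3 mm thick, fixed on the stand (its top 23 mm above the table); home of the jar with the blue disc, and visible around that jar's foot. Origin: centre of its underside, z up, x and y along its sides, parallel to the stand's.
- pad_yellow: Thin square yellow coaster 74 x 74 mm, 3 mm thick, fixed on the stand (its top 23 mm above the table); home of the jar with the yellow disc, and visible around that jar's foot. Origin: centre of its underside, z up, x and y along its sides, parallel to the stand's.
- side_mat: Thin black rubber mat on the table, fixed, 210 mm in its x (long side), 130 mm in its y, 3 mm thick: the side area with room for both jars. Origin: centre of its underside, z up.
- tray: Shallow open orange plastic tray on the table, fixed, outside 190 mm in its x (long side) by 84 mm in its y, rim 14 mm tall, walls and floor 4 mm thick, so inside 182 x 76 mm with the floor 4 mm above the table. Origin: centre of its underside, z up.
- stand: Low white board fixed on the table, 190 mm in its x (depth, x away from the robot), 250 mm in its y, 20 mm tall, with a metal lip to 36 mm height along its far edge, about 45 mm behind the rack. Coasters, jars and rack stand on it. Origin: centre of its underside, z up.
- sanitiser: White sanitiser bottle with a blue cap, 56 mm diameter, 150 mm tall, loose bystander: leave alone. Origin: centre of its underside.
- pen_pot: Grey round pot with a blue and a red pen, 64 mm diameter, pot 75 mm and pens 121 mm tall, loose bystander: leave alone. Origin: centre of its underside.

How it is judged (in metres and radians):
On the way, in this order (a step that is already met when the one before it is completed fails the run):
1. both jars stand released on the side mat (x of jar_blue in the frame of side_mat between -0.1 and 0.1 m and y of jar_blue in the frame of side_mat between -0.062 and 0.062 m and z of each of jar_blue, jar_yellow in the frame of side_mat below 0.008 m and contact force between the fingers and jar_blue below 0.1 N and linear speed of each of jar_blue, jar_yellow below 0.03 m/s and angular speed of each of jar_blue, jar_yellow below 0.3 rad/s and angle between each of jar_blue, jar_yellow's own z axis and vertical below 0.1 rad and x of jar_yellow in the frame of side_mat between -0.1 and 0.1 m and y of jar_yellow in the frame of side_mat between -0.062 and 0.062 m and contact force between the fingers and jar_yellow below 0.1 N), for 0.2 s.
2. the rack lies flat and released inside the tray (x of rack in the frame of tray between -0.022 and 0.022 m and y of rack in the frame of tray between -0.022 and 0.022 m and z of rack in the frame of tray below 0.008 m and angle between the y axis of rack and the x axis of tray, either way round below 0.3 rad and linear speed of rack below 0.03 m/s and angular speed of rack below 0.3 rad/s and angle between rack's own z axis and vertical below 0.1 rad and contact force between the fingers and rack below 0.1 N), for 0.2 s.
3. both jars are back on their own coasters (horizontal distance between jar_blue and pad_blue below 0.012 m and z of jar_blue in the frame of pad_blue below 0.007 m and linear speed of each of jar_blue, jar_yellow below 0.03 m/s and angular speed of each of jar_blue, jar_yellow below 0.3 rad/s and angle between each of jar_blue, jar_yellow's own z axis and vertical below 0.1 rad and horizontal distance between jar_yellow and pad_yellow below 0.012 m and z of jar_yellow in the frame of pad_yellow below 0.007 m), for 0.2 s.
At the end, for the whole second after the job is handed in: The rack rests flat on the tray's floor inside its walls, long side along the tray's; the jar with the blue disc stands upright within 12 mm of the centre of the blue coaster and the jar with the yellow disc within 12 mm of the centre of the yellow one; all released and at rest (all of step 3 and x of rack in the frame of tray between -0.022 and 0.022 m and y of rack in the frame of tray between -0.022 and 0.022 m and z of rack in the frame of tray below 0.008 m and angle between the y axis of rack and the x axis of tray, either way round below 0.3 rad and linear speed of rack below 0.03 m/s and angular speed of rack below 0.3 rad/s and angle between rack's own z axis and vertical below 0.1 rad); the robot touches nothing.
It fails at once if a jar or the rack is knocked over (tipped more than 0.6 rad) (angle between any of jar_blue, jar_yellow, rack's own z axis and vertical above 0.6 rad).
It fails at once if the sanitiser bottle or the pen pot is moved more than 20 mm or tipped (distance of any of sanitiser, pen_pot from where it was at the start of the episode above 0.02 m or angle between any of sanitiser, pen_pot's own z axis and vertical above 0.3 rad).
It also fails if it takes over 115 s, if anything falls off the work surface, if the arm or the gripper's body presses on something with over 40 N, if the wrist force passes 120 N, or if a joint passes its speed limit or range.

## Working session

There is one attempt and no reset: what is moved stays moved. The work goes in short steps, Python scripts to look and compute and a tool call to move; the robot and the scene stay as the last step left them, time stands still between calls to the robot, and variables do not carry over. Pictures are saved under pics/ and viewed, at most 14 in all, crops included, and the job is handed in when it is done.

Besides the shell and the picture viewer there is one more tool, called after "Emit:" by a JSON object that holds its "api" and its "payload". play_rows: Moves the arm, as the interface text tells. Its arguments: {"type":"object","properties":{"increments":{"type":"array"}},"required":["increments"]}

```bash
ls; mkdir -p pics; python3 - <<'E'
from plant import bot
import cv2,numpy as np,pickle
s=bot.get_state();print(s)
for n in("scene","top"):
    d=bot.snapshot(n);pickle.dump(d,open(f"pics/{n}0.pkl","wb"))
    cv2.imwrite(f"pics/{n}0.png",d["frame"][:,:,::-1]);print(d["K"],d["k1"],np.round(d["world_from_camera"],3))
E
```

```text
pics
{'time': 0.0, 'q': array([ 1.4982199 ,  0.50185563, -0.42678252,  1.5514171 ,  0.22081715,
        1.13828488, -0.21026574]), 'qd': array([-0.00059895, -0.00140392, -0.00032341,  0.0018057 ,  0.00082741,
       -0.00030162,  0.00042746]), 'joint_efforts': array([ 1.53058605e-03, -5.66592872e+01, -5.81623435e+00, -2.79109669e+01,
       -6.89199893e-02,  3.07867723e-02,  1.59781625e-04]), 'tcp_pos': array([ 213.90164134, -613.07759935,  225.68638834]), 'tcp_rot': array([ 9.85932533e-01,  1.67141052e-01, -1.31727945e-04, -9.44112037e-04]), 'wrist_force': array([-0.10138528,  0.11212755, -0.11421996]), 'torque': array([-0.00730855,  0.00817727, -0.00561326]), 'finger_force': 0.0, 'gripper_width': 92.03670492091548}
[[420.11409584   0.         284.36477458]
 [  0.         420.11409584 207.12210122]
 [  0.           0.           1.        ]] -0.1123872467054183 [[ 3.980000e-01 -4.990000e-01  7.700000e-01  1.274525e+03]
 [ 9.180000e-01  2.210000e-01 -3.310000e-01 -2.799250e+02]
 [-5.000000e-03  8.380000e-01  5.460000e-01  5.205460e+02]
 [ 0.000000e+00  0.000000e+00  0.000000e+00  1.000000e+00]]
[[431.59313927   0.         275.60943114]
 [  0.         431.59313927 223.35681618]
 [  0.           0.           1.        ]] -0.024858972109363456 [[ 2.10000e-02  9.88000e-01 -1.54000e-01  4.76204e+02]
 [-1.00000e+00  2.30000e-02  1.10000e-02 -1.87700e+00]
 [ 1.50000e-02  1.54000e-01  9.88000e-01  9.51589e+02]
 [ 0.00000e+00  0.00000e+00  0.00000e+00  1.00000e+00]]
```

View pics/scene0.png

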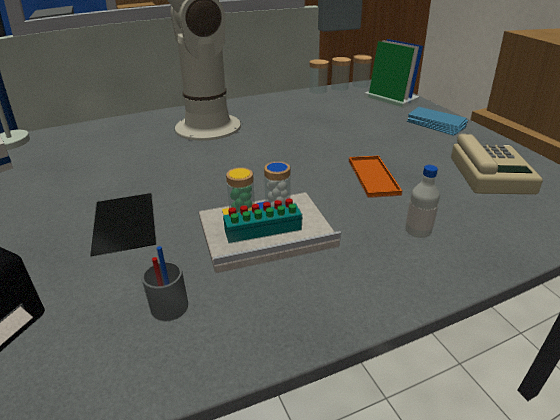

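View pics/top0.png

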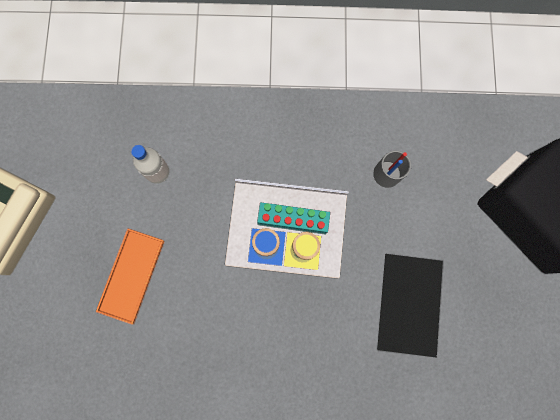

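The scene view shows the jars in front of the rack on the stand, around (255,190), with yellow on the robot's right. In the top view the stand centre is about (287,228), the tray (130,277), the mat (410,305), the bottle (150,163) and the pen pot (391,169).

```bash
cat > h.py <<'E'
import cv2,numpy as np,pickle
def cast(d,uv,z):
    uv=np.asarray(uv,float).reshape(-1,1,2)
    p=cv2.undistortPoints(uv,d["K"],np.array([d["k1"],0,0,0.])).reshape(-1,2)
    T=d["world_from_camera"];r=np.c_[p[:,0],-p[:,1],-np.ones(len(p))]@T[:3,:3].T;o=T[:3,3]
    return (o+r*((z-o[2])/r[:,2:]))[:,:2]
def proj(d,P):
    T=np.linalg.inv(d["world_from_camera"]);c=np.asarray(P,float).reshape(-1,3)@T[:3,:3].T+T[:3,3]
    return cv2.projectPoints((c*[1,-1,-1]).reshape(-1,1,3),np.zeros(3),np.zeros(3),d["K"],np.array([d["k1"],0,0,0.]))[0].reshape(-1,2)
def mask(d,lo,hi,roi=None):
    m=cv2.inRange(cv2.cvtColor(d["frame"],cv2.COLOR_RGB2HSV),lo,hi)
    if roi:
        k=np.zeros_like(m);x0,y0,x1,y1=roi;k[y0:y1,x0:x1]=255;m&=k
    return m
def blobs(m,amin=20):
    c=cv2.findContours(m,cv2.RETR_EXTERNAL,cv2.CHAIN_APPROX_NONE)[0]
    return sorted([x for x in c if cv2.contourArea(x)>amin],key=cv2.contourArea,reverse=True)
def rect(d,c,z):
    r=cv2.minAreaRect(cast(d,c.reshape(-1,2),z).astype(np.float32))
    return np.round(r[0],1),np.round(r[1],1),round(r[2],1)
E
python3 - <<'E'
from h import *
d=pickle.load(open("pics/top0.pkl","rb"))
hsv=cv2.cvtColor(d["frame"],cv2.COLOR_RGB2HSV)
for n,(u,v) in dict(bdisc=(266,242),bpad=(253,258),ydisc=(306,245),ypad=(290,262),lidrim=(254,238),rack=(262,223),tray=(130,277),mat=(410,305),stand=(335,240),table=(60,300),floorstand=(240,200)).items(): print(n,hsv[v,u])
for n,lo,hi,roi,z in [("tray",(5,150,100),(16,255,255),(80,210,180,340),7),("mat",(0,0,0),(180,255,50),(360,240,460,370),3),("rack",(75,100,50),(95,255,255),None,40),("stand",(0,0,150),(180,50,255),(200,170,370,290),20)]:
    for c in blobs(mask(d,lo,hi,roi),200)[:2]: print(n,cv2.contourArea(c),*rect(d,c,z))
f=d["frame"][170:290,215:365,::-1]
cv2.imwrite("pics/c0.png",cv2.resize(f,None,fx=5,fy=5,interpolation=cv2.INTER_NEAREST))
E
```

```text
bdisc [109 169 211]
bpad [110 170 210]
ydisc [ 28 133 241]
ypad [ 28 133 241]
lidrim [ 16 106 227]
rack [ 90 151  81]
tray [ 11 173 233]
mat [30 12 41]
stand [  0   8 226]
table [110   5 141]
floorstand [  8   9 225]
tray 3347.5 [502.3 301.1] [ 85.7 189.6] 72.9
mat 5447.0 [ 452.6 -309.2] [128.  207.4] 84.3
rack 1179.0 [631.8 -50.3] [151.5  48. ] 83.4
stand 9388.5 [607.  -36.2] [250.2 188.9] 84.8
stand 208.5 [707.6 -46.1] [252.4   7.5] 84.9
```

View pics/c0.png

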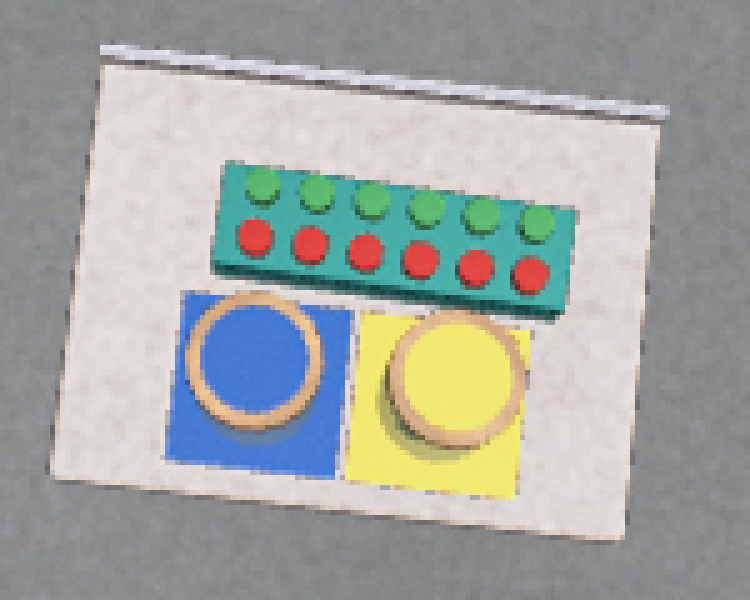

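The enlarged crop shows the stand turned a few degrees. The blue and yellow lid rings are clear, and both pads and the rack's top face are visible. Next I measure these exactly.

```bash
python3 - <<'E'
from h import *
from plant import bot
d=pickle.load(open("pics/top0.pkl","rb"));s=pickle.load(open("pics/scene0.pkl","rb"))
R=(240,200,335,275)
for n,lo,hi in [("blue",(104,120,80),(116,255,255)),("yellow",(24,80,120),(34,255,255))]:
    for c in blobs(mask(d,lo,hi,R),100)[:2]: print("pad/disc",n,cv2.contourArea(c),*rect(d,c,23),"| z123",cv2.minEnclosingCircle(cast(d,c.reshape(-1,2),123).astype(np.float32)))
for c in blobs(mask(d,(8,50,120),(22,255,255),R),100)[:3]:
    w=cast(d,c.reshape(-1,2),123).astype(np.float32);print("ring",cv2.minEnclosingCircle(w),cv2.fitEllipse(w))
h=cv2.cvtColor(d["frame"],cv2.COLOR_RGB2HSV)
for n,lo,hi in [("g",(50,90,120),(70,255,255)),("r",(0,150,120),(5,255,255))]:
    p=[np.mean(c.reshape(-1,2),0) for c in blobs(mask(d,lo,hi,R),12)]
    w=cast(d,p,56);print(n,np.round(w,1).tolist(),w.mean(0))
print([h[v,262] .tolist() for v in range(200,230)])
m=mask(d,(75,60,110),(95,255,255),R); m=cv2.morphologyEx(m,cv2.MORPH_CLOSE,np.ones((5,5)))
for c in blobs(m,100): print("racktop",*rect(d,c,40))
# bystanders
for n,z,px in [("san",150,(138,152)),("pot",75,(395,165))]: print(n,cast(d,[px],z))
for c in blobs(mask(d,(100,120,60),(120,255,255),(120,140,170,185)),20): print("cap",cast(d,[cv2.minEnclosingCircle(c)[0]],150))
import numpy as np
from scipy.spatial.transform import Rotation as Ro
print(Ro.from_quat(bot.get_state()["tcp_rot"]).as_matrix().round(3))
E
```

```text
pad/disc blue 386.0 [570.2   6.2] [72.8 72.5] 84.9 | z123 ((559.2449951171875, 5.389444351196289), 44.661190032958984)
pad/disc blue 316.5 [581.5   9.1] [44.5 42.9] 46.3 | z123 ((570.4609985351562, 7.458503723144531), 20.361650466918945)
pad/disc yellow 476.5 [563.1 -71. ] [73.4 73.5] 84.9 | z123 ((553.9092407226562, -63.94033432006836), 45.145870208740234)
pad/disc yellow 335.5 [575.4 -79.3] [43.6 43.4] 0.8 | z123 ((564.3262329101562, -70.98222351074219), 21.190797805786133)
ring ((564.920166015625, -71.82161712646484), 28.183853149414062) ((564.3383178710938, -70.85189819335938), (51.17115783691406, 52.839866638183594), 79.61732482910156)
ring ((569.6024780273438, 7.626720905303955), 26.83200454711914) ((569.4525756835938, 7.6214280128479), (50.217185974121094, 52.3520622253418), 89.4839859008789)
g [[648.8, -16.5], [638.0, -109.6], [651.6, 6.7], [643.3, -63.1], [640.3, -86.3], [645.6, -39.8]] [644.58771021 -51.42256061]
r [[618.0, -83.8], [629.4, 9.2], [623.7, -37.0], [626.2, -14.1], [615.8, -106.7], [621.1, -60.2]] [622.35932496 -48.75827899]
[[4, 9, 227], [8, 12, 225], [84, 21, 181], [88, 162, 173], [88, 152, 168], [88, 153, 167], [89, 152, 168], [88, 150, 170], [88, 152, 170], [88, 147, 172], [88, 150, 168], [88, 149, 169], [88, 150, 170], [89, 153, 173], [88, 162, 173], [88, 150, 134], [72, 23, 111], [30, 13, 116], [87, 67, 114], [88, 150, 148], [88, 156, 180], [88, 152, 175], [88, 151, 164], [90, 151, 81], [89, 160, 75], [88, 31, 116], [3, 11, 235], [4, 9, 218], [10, 25, 187], [14, 108, 212]]
racktop [633.9 -50.1] [152.5  44.4] 83.4
san [[734.23771312 256.96466439]]
pot [[ 743.72612444 -261.61776063]]
cap [[734.53603976 256.23806913]]
[[ 0.944  0.33  -0.001]
 [ 0.33  -0.944  0.002]
 [ 0.    -0.002 -1.   ]]
```

```bash
cat >> h.py <<'E'
from scipy.spatial.transform import Rotation as Ro
def go(bot,xyz,ydeg=None):
    "shift and turn, tool axes, from the measured pose to the target; ydeg = world heading of tool y"
    s=bot.get_state();M=Ro.from_quat(s["tcp_rot"]).as_matrix()
    sh=M.T@(np.array(xyz)-s["tcp_pos"]);a=np.degrees(np.arctan2(M[1,1],M[0,1]))
    t=0 if ydeg is None else -np.radians((ydeg-a+180)%360-180)
    print("t",round(s["time"],2),"tcp",s["tcp_pos"].round(1),"yhead",a.round(1),"q7",s["q"].round(2),"grip",round(s["gripper_width"],1),round(float(s["finger_force"]),1),"SHIFT",sh.round(1),"TURN",round(t,3))
E
python3 - <<'E'
from h import *
from plant import bot
s=pickle.load(open("pics/scene0.pkl","rb"))
for n,lo,hi in [("blue",(104,120,60),(120,255,255)),("yellow",(24,80,120),(34,255,255))]:
    for c in blobs(mask(s,lo,hi,(215,155,300,185)),20)[:2]: print(n,cv2.contourArea(c),cast(s,[cv2.fitEllipse(c)[0]],123))
go(bot,(564.3,-71,200),-5.2)
E
```

```text
blue 115.5 [[569.70492957   6.53727473]]
yellow 118.5 [[563.81881209 -72.15826631]]
t 0.1 tcp [ 214.  -613.1  225.8] yhead -70.8 q7 [ 1.5   0.5  -0.43  1.55  0.22  1.14 -0.21] grip 92.1 0.0 SHIFT [ 509.4 -396.3   26.5] TURN -1.144
```

Units first: shifts go in shares of 1000 mm and turns go in shares of pi/2 rad. So 509 mm is 0.509, -396 mm is -0.396, -1.144 rad is -0.7283.

Emit:
{"api": "play_rows", "payload": {"increments": [[[91, 0.04, -0.031, 0, -0.0637], [91, 0.085, -0.066, 0, -0.1273], [91, 0.13, -0.101, 0, -0.191], [91, 0.175, -0.136, 0, -0.2546], [91, 0.22, -0.171, 0.005, -0.3183], [91, 0.265, -0.206, 0.005, -0.382], [91, 0.31, -0.241, 0.01, -0.4456], [91, 0.355, -0.276, 0.01, -0.5093], [91, 0.4, -0.311, 0.02, -0.573], [91, 0.445, -0.346, 0.02, -0.6366], [91, 0.49, -0.381, 0.026, -0.7003], [91, 0.509, -0.396, 0.026, -0.7283]]]}}

```text
time: 1.6
tcp_pos: [565.1, -67.7, 200.3]
tcp_rot: [0.736, 0.677, 0.001, -0.001]
wrist_force: [0.3, -1.0, 0.8]
gripper_width: 90.9
finger_force: 0.0
```

```bash
python3 -c "
from h import *
from plant import bot
go(bot,(564,-71.5,88),-5.2)"
```

```text
t 1.6 tcp [565.1 -67.7 200.3] yhead -4.8 q7 [ 0.73  0.48 -0.85  1.77  0.41  1.07 -0.35] grip 90.9 0.0 SHIFT [ -4.1  -0.8 112.3] TURN 0.006
```

Emit:
{"api": "play_rows", "payload": {"increments": [[[91, 0, 0, 0, 0], [91, 0, 0, 0, 0]]]}}

```text
time: 1.85
tcp_pos: [563.5, -73.4, 200.2]
tcp_rot: [0.739, 0.674, -0.001, -0.0]
wrist_force: [0.1, -0.3, -1.0]
gripper_width: 91.2
finger_force: 0.0
```

```bash
python3 -c "
from h import *
from plant import bot
go(bot,(564,-71.5,88),-5.2)"
```

```text
t 1.85 tcp [563.5 -73.4 200.2] yhead -5.3 q7 [ 0.73  0.48 -0.85  1.78  0.41  1.07 -0.35] grip 91.2 0.0 SHIFT [  2.    0.4 112.2] TURN -0.002
```

Emit:
{"api": "play_rows", "payload": {"increments": [[[91, 0, 0, 0.02, 0], [91, 0, 0, 0.045, 0], [91, 0, 0, 0.07, 0], [91, 0, 0, 0.09, 0], [91, 0, 0, 0.105, 0], [91, 0, 0, 0.112, 0], [91, 0, 0, 0.112, 0], [91, 0, 0, 0.112, 0]]]}}

```text
time: 2.85
tcp_pos: [565.0, -72.0, 89.4]
tcp_rot: [0.739, 0.674, 0.0, 0.001]
wrist_force: [-0.2, -0.4, -0.8]
gripper_width: 90.8
finger_force: 0.0
```

```bash
python3 -c "
from h import *
from plant import bot
go(bot,(564,-71.5,88),-5.2)"
```

```text
t 2.85 tcp [565.  -72.   89.4] yhead -5.2 q7 [ 0.65  0.62 -0.75  1.86  0.54  0.88 -0.46] grip 90.8 0.0 SHIFT [ 0.4 -1.   1.4] TURN -0.0
```

Good. Close and lift.

Converted, -50 mm is -0.05, -45 mm is -0.045.

Emit:
{"api": "play_rows", "payload": {"increments": [[[50, 0, -0.0005, 0, 0], [40, 0, -0.0005, 0, 0], [40, 0, -0.0005, 0, 0], [40, 0, -0.0005, 0, 0], [40, 0, -0.0005, 0, 0], [40, 0, -0.0005, 0, 0], [40, 0, -0.0005, -0.005, 0], [40, 0, -0.0005, -0.015, 0], [40, 0, -0.0005, -0.03, 0], [40, 0, -0.0005, -0.045, 0], [40, 0, -0.0005, -0.05, 0], [40, 0, -0.0005, -0.05, 0]]]}}

```text
time: 4.35
tcp_pos: [564.1, -72.2, 139.4]
tcp_rot: [0.739, 0.674, 0.0, 0.001]
wrist_force: [-0.1, 0.8, -2.5]
gripper_width: 53.4
finger_force: 30.0
```

```bash
python3 -c "
from h import *
from plant import bot
a=np.radians(-5.7);u=np.array([np.cos(a),np.sin(a)]);c=np.array([452.6,-309.2])
for k in(-55,55):
  print(c+k*u);go(bot,(*(c+k*u),100),-5.2)"
```

```text
[ 397.87194365 -303.73741376]
t 4.35 tcp [564.1 -72.2 139.4] yhead -5.2 q7 [ 0.69  0.56 -0.8   1.83  0.48  0.96 -0.41] grip 53.4 30.0 SHIFT [-245.7 -144.5   39.3] TURN -0.0
[ 507.32805635 -314.66258624]
t 4.35 tcp [564.1 -72.2 139.4] yhead -5.2 q7 [ 0.69  0.56 -0.8   1.83  0.48  0.96 -0.41] grip 53.4 30.0 SHIFT [-246.6  -34.5   39.4] TURN -0.0
```

Converted, -246 mm is -0.246, -144.5 mm is -0.1445.

Emit:
{"api": "play_rows", "payload": {"increments": [[[40, -0.012, -0.007, 0, 0], [40, -0.036, -0.021, 0, 0], [40, -0.066, -0.039, 0, 0], [40, -0.096, -0.056, 0, 0], [40, -0.126, -0.074, 0, 0], [40, -0.156, -0.092, 0.005, 0], [40, -0.186, -0.11, 0.01, 0], [40, -0.212, -0.125, 0.015, 0], [40, -0.232, -0.136, 0.025, 0], [40, -0.242, -0.142, 0.035, 0], [40, -0.246, -0.1445, 0.039, 0], [40, -0.246, -0.1445, 0.039, 0]]]}}

```text
time: 5.85
tcp_pos: [397.8, -303.0, 99.3]
tcp_rot: [0.738, 0.675, 0.0, -0.0]
wrist_force: [-0.4, 0.7, -2.2]
gripper_width: 54.2
finger_force: 30.0
```

Converted, 20 mm is 0.02, 10 mm is 0.01.

Emit:
{"api": "play_rows", "payload": {"increments": [[[40, 0, 0, 0, 0], [40, 0, 0, 0, 0], [40, 0, 0, 0.01, 0], [40, 0, 0, 0.02, 0]]]}}

```text
time: 6.35
tcp_pos: [397.5, -303.8, 79.1]
tcp_rot: [0.738, 0.674, -0.0, 0.0]
wrist_force: [-0.6, 0.3, -2.9]
gripper_width: 53.4
finger_force: 30.0
```

```bash
python3 -c "
from h import *
from plant import bot
go(bot,(397.9,-303.7,69.8),-5.2)"
```

```text
t 6.35 tcp [ 397.5 -303.8   79.1] yhead -5.2 q7 [ 1.2   0.53 -0.74  2.03  0.51  0.77  0.06] grip 53.4 30.0 SHIFT [0.2 0.4 9.3] TURN -0.0
```

Converted, 9.5 mm is 0.0095, 8.5 mm is 0.0085.

Emit:
{"api": "play_rows", "payload": {"increments": [[[40, 0, 0, 0.004, 0], [40, 0, 0, 0.007, 0], [40, 0, 0, 0.0085, 0], [40, 0, 0, 0.0095, 0], [40, 0, 0, 0.0095, 0]]]}}

```text
time: 6.98
tcp_pos: [397.6, -303.9, 70.3]
tcp_rot: [0.739, 0.674, -0.0, 0.0]
wrist_force: [0.4, -0.2, -3.1]
gripper_width: 53.5
finger_force: 30.0
```

Converted, 1.2 mm is 0.0012, 0.7 mm is 0.0007.

Emit:
{"api": "play_rows", "payload": {"increments": [[[40, 0, 0, 0.0007, 0], [40, 0, 0, 0.0012, 0], [40, 0, 0, 0.0012, 0]]]}}

```text
time: 7.35
tcp_pos: [397.5, -303.9, 69.0]
tcp_rot: [0.739, 0.674, -0.0, 0.0]
wrist_force: [-1.3, -0.2, -3.2]
gripper_width: 53.5
finger_force: 30.0
```

Converted, 1.2 mm is 0.0012, 0.7 mm is 0.0007.

Emit:
{"api": "play_rows", "payload": {"increments": [[[40, 0, 0, 0.0007, 0], [40, 0, 0, 0.0012, 0], [40, 0, 0, 0.0012, 0]]]}}

```text
time: 7.72
tcp_pos: [397.7, -304.0, 68.7]
tcp_rot: [0.738, 0.674, -0.0, 0.0]
wrist_force: [-1.5, 0.7, 7.2]
gripper_width: 53.3
finger_force: 30.0
```

Converted, -130 mm is -0.13, -120 mm is -0.12.

Emit:
{"api": "play_rows", "payload": {"increments": [[[56, 0, 0, 0, 0], [66, 0, 0, 0, 0], [78, 0, 0, 0, 0], [78, 0, 0, 0, 0], [78, 0, 0, -0.015, 0], [78, 0, 0, -0.04, 0], [78, 0, 0, -0.07, 0], [88, 0, 0, -0.1, 0], [88, 0, 0, -0.12, 0], [88, 0, 0, -0.13, 0]]]}}

```text
time: 8.98
tcp_pos: [398.2, -304.2, 199.7]
tcp_rot: [0.738, 0.674, -0.0, 0.001]
wrist_force: [-0.8, -0.6, -0.9]
gripper_width: 87.9
finger_force: 0.0
```

```bash
python3 -c "
from h import *
from plant import bot
go(bot,(569.7,7.1,195),-5.2)
d=bot.snapshot('top');pickle.dump(d,open('pics/t1.pkl','wb'))
for c in blobs(mask(d,(8,50,120),(22,255,255),(235,195,340,275)),60)[:3]:
    w=cast(d,c.reshape(-1,2),123).astype(np.float32);print('ring',cv2.fitEllipse(w))
"
```

```text
t 8.97 tcp [ 398.2 -304.2  199.7] yhead -5.2 q7 [ 1.33  0.35 -0.87  1.94  0.32  1.    0.22] grip 87.9 0.0 SHIFT [325.6 142.5   4.4] TURN -0.0
ring ((569.5109252929688, 7.674587249755859), (50.252227783203125, 52.31266784667969), 89.49229431152344)
```

Converted, 325.5 mm is 0.3255, 142.5 mm is 0.1425.

Emit:
{"api": "play_rows", "payload": {"increments": [[[91, 0.015, 0.0066, 0, 0], [91, 0.05, 0.022, 0, 0], [91, 0.09, 0.0395, 0, 0], [91, 0.13, 0.057, 0, 0], [91, 0.17, 0.0745, 0, 0], [91, 0.21, 0.092, 0, 0], [91, 0.25, 0.1095, 0, 0], [91, 0.285, 0.125, 0, 0], [91, 0.31, 0.136, 0.002, 0], [91, 0.3255, 0.1425, 0.004, 0], [91, 0.3255, 0.1425, 0.004, 0], [91, 0.3255, 0.1425, 0.004, 0]]]}}

```text
time: 10.52
tcp_pos: [568.4, 6.2, 193.3]
tcp_rot: [0.739, 0.674, -0.001, -0.0]
wrist_force: [-0.4, 0.3, 0.1]
gripper_width: 91.1
finger_force: 0.0
```

Converted, 106 mm is 0.106, 102 mm is 0.102.

Emit:
{"api": "play_rows", "payload": {"increments": [[[91, 0, 0, 0, 0], [91, 0, 0, 0.02, 0], [91, 0, 0, 0.045, 0], [91, 0, 0, 0.07, 0], [91, 0, 0, 0.09, 0], [91, 0, 0, 0.102, 0], [91, 0, 0, 0.106, 0], [91, 0, 0, 0.106, 0]]]}}

```text
time: 11.52
tcp_pos: [569.3, 7.5, 88.1]
tcp_rot: [0.738, 0.674, 0.0, 0.0]
wrist_force: [0.8, -0.1, 0.4]
gripper_width: 91.2
finger_force: 0.0
```

```bash
python3 -c "
from h import *
from plant import bot
go(bot,(569.7,7.1,88.7),-5.2)
"
```

```text
t 11.53 tcp [569.3   7.5  88.1] yhead -5.2 q7 [ 0.54  0.64 -0.79  1.86  0.57  0.89 -0.62] grip 91.2 0.0 SHIFT [-0.4  0.4 -0.6] TURN -0.0
```

Converted, -50 mm is -0.05, -45 mm is -0.045.

Emit:
{"api": "play_rows", "payload": {"increments": [[[50, 0, 0, 0, 0], [40, 0, 0, 0, 0], [40, 0, 0, 0, 0], [40, 0, 0, 0, 0], [40, 0, 0, 0, 0], [40, 0, 0, 0, 0], [40, 0, 0, -0.005, 0], [40, 0, 0, -0.015, 0], [40, 0, 0, -0.03, 0], [40, 0, 0, -0.045, 0], [40, 0, 0, -0.05, 0], [40, 0, 0, -0.05, 0]]]}}

```text
time: 13.02
tcp_pos: [569.3, 7.2, 138.5]
tcp_rot: [0.739, 0.674, 0.0, 0.001]
wrist_force: [0.2, -0.7, -3.3]
gripper_width: 53.7
finger_force: 30.0
```

```bash
python3 -c "
from h import *
from plant import bot
go(bot,(507.3,-314.7,88),-5.2)
"
```

```text
t 13.03 tcp [569.3   7.2 138.5] yhead -5.2 q7 [ 0.58  0.57 -0.84  1.83  0.51  0.97 -0.57] grip 53.7 30.0 SHIFT [-326.2  -32.5   50.5] TURN -0.0
```

Converted, -326 mm is -0.326, -314 mm is -0.314.

Emit:
{"api": "play_rows", "payload": {"increments": [[[40, -0.012, -0.001, 0, 0], [40, -0.04, -0.004, 0, 0], [40, -0.075, -0.0075, 0, 0], [40, -0.112, -0.011, 0, 0], [40, -0.15, -0.015, 0, 0], [40, -0.188, -0.0187, 0, 0], [40, -0.226, -0.0225, 0, 0], [40, -0.262, -0.026, 0.005, 0], [40, -0.293, -0.029, 0.015, 0], [40, -0.314, -0.0313, 0.03, 0], [40, -0.324, -0.0323, 0.042, 0], [40, -0.326, -0.0325, 0.05, 0]]]}}

```text
time: 14.52
tcp_pos: [506.5, -313.9, 86.5]
tcp_rot: [0.739, 0.674, 0.0, -0.001]
wrist_force: [0.1, -0.2, -2.4]
gripper_width: 53.5
finger_force: 30.0
```

Converted, 17 mm is 0.017, 16 mm is 0.016.

Emit:
{"api": "play_rows", "payload": {"increments": [[[40, 0, 0, 0, 0], [40, 0, 0, 0, 0], [40, 0, 0, 0.008, 0], [40, 0, 0, 0.013, 0], [40, 0, 0, 0.016, 0], [40, 0, 0, 0.017, 0], [40, 0, 0, 0.017, 0]]]}}

```text
time: 15.4
tcp_pos: [507.1, -314.3, 70.8]
tcp_rot: [0.739, 0.674, 0.0, -0.0]
wrist_force: [-0.2, -0.0, -1.6]
gripper_width: 53.8
finger_force: 30.0
```

Converted, 3 mm is 0.003, 2.5 mm is 0.0025.

Emit:
{"api": "play_rows", "payload": {"increments": [[[40, 0, 0, 0.001, 0], [40, 0, 0, 0.002, 0], [40, 0, 0, 0.0025, 0], [40, 0, 0, 0.003, 0], [40, 0, 0, 0.003, 0]]]}}

```text
time: 16.02
tcp_pos: [507.1, -314.4, 68.0]
tcp_rot: [0.739, 0.674, -0.0, 0.0]
wrist_force: [-0.7, 0.7, -0.4]
gripper_width: 53.5
finger_force: 30.0
```

Converted, -130 mm is -0.13, -120 mm is -0.12.

Emit:
{"api": "play_rows", "payload": {"increments": [[[40, 0, 0, 0.0006, 0], [56, 0, 0, 0.0006, 0], [66, 0, 0, 0.0006, 0], [78, 0, 0, 0.0006, 0], [78, 0, 0, 0.0006, 0], [78, 0, 0, -0.015, 0], [78, 0, 0, -0.04, 0], [78, 0, 0, -0.07, 0], [88, 0, 0, -0.1, 0], [88, 0, 0, -0.12, 0], [88, 0, 0, -0.13, 0], [88, 0, 0, -0.13, 0]]]}}

```text
time: 17.52
tcp_pos: [507.2, -314.5, 198.2]
tcp_rot: [0.739, 0.674, 0.0, 0.0]
wrist_force: [0.0, -0.4, 0.0]
gripper_width: 87.9
finger_force: 0.0
```

```bash
python3 - <<'E'
from h import *
from plant import bot
d=bot.snapshot('top');pickle.dump(d,open('pics/t2.pkl','wb'));cv2.imwrite('pics/t2.png',d["frame"][:,:,::-1])
R=(240,195,335,275)
for n,lo,hi in [("blue",(104,120,80),(116,255,255)),("yellow",(24,80,120),(34,255,255))]:
    for c in blobs(mask(d,lo,hi,R),100)[:2]: print("pad",n,*rect(d,c,23))
for n,lo,hi in [("g",(50,90,120),(70,255,255)),("r",(0,150,120),(5,255,255))]:
    p=[np.mean(c.reshape(-1,2),0) for c in blobs(mask(d,lo,hi,R),12)]
    w=cast(d,p,56+20);print(n,w.mean(0),np.degrees(np.polyfit(w[:,1],w[:,0],1)[0]))
m=mask(d,(75,60,110),(95,255,255),R); m=cv2.morphologyEx(m,cv2.MORPH_CLOSE,np.ones((5,5)))
for c in blobs(m,100): print("racktop",*rect(d,c,60))
E
```

```text
pad blue [570.3   6.3] [72.8 72.8] 84.7
pad yellow [563.1 -71.1] [73.5 73.5] 84.9
g [640.82695397 -50.29700848] 6.740804996882602
r [619.09542189 -47.71134097] 6.7333285716932885
racktop [630.4 -49.1] [149.2  43.4] 83.4
```

View pics/t2.png

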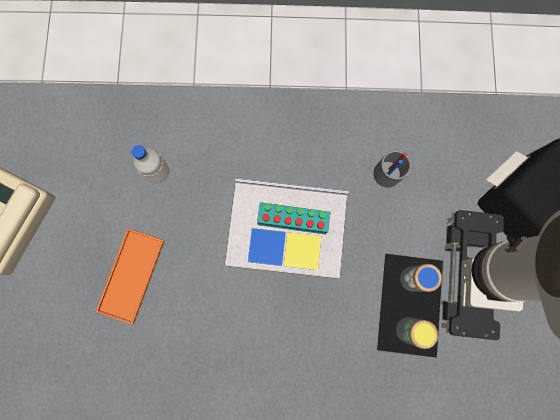

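Both jars stand upright on the mat, with lids at (428,278) for blue and (424,334) for yellow. The stand shows two clear pads and the rack.

```bash
python3 -c "
from h import *
from plant import bot
go(bot,(630.3,-49.1,120),-6.7)
"
```

```text
t 17.57 tcp [ 506.6 -314.4  197.4] yhead -5.2 q7 [ 1.13  0.54 -0.85  1.71  0.45  1.1   0.06] grip 87.8 0.0 SHIFT [275.4  99.1  77.4] TURN 0.026
```

Converted, 275.4 mm is 0.2754, 272 mm is 0.272, 0.026 rad is 0.0166.

Emit:
{"api": "play_rows", "payload": {"increments": [[[88, 0.015, 0.0054, 0, 0], [88, 0.05, 0.018, 0, 0.0166], [88, 0.09, 0.032, 0, 0.0166], [88, 0.13, 0.047, 0, 0.0166], [88, 0.17, 0.061, 0, 0.0166], [88, 0.21, 0.0755, 0.01, 0.0166], [88, 0.24, 0.086, 0.025, 0.0166], [88, 0.262, 0.094, 0.045, 0.0166], [88, 0.272, 0.098, 0.065, 0.0166], [88, 0.2754, 0.099, 0.077, 0.0166], [88, 0.2754, 0.099, 0.077, 0.0166], [88, 0.2754, 0.099, 0.077, 0.0166]]]}}

```text
time: 19.08
tcp_pos: [630.9, -50.3, 121.3]
tcp_rot: [0.748, 0.664, 0.0, 0.0]
wrist_force: [0.2, 0.0, 0.2]
gripper_width: 87.8
finger_force: 0.0
```

Converted, 40 mm is 0.04, 20 mm is 0.02.

Emit:
{"api": "play_rows", "payload": {"increments": [[[88, 0, 0, 0, 0], [88, 0, 0, 0, 0], [88, 0, 0, 0.02, 0], [88, 0, 0, 0.04, 0]]]}}

```text
time: 19.58
tcp_pos: [630.3, -49.4, 79.3]
tcp_rot: [0.747, 0.664, -0.0, -0.0]
wrist_force: [-0.7, -0.1, -0.2]
gripper_width: 87.8
finger_force: 0.0
```

```bash
python3 -c "
from h import *
from plant import bot
go(bot,(630.3,-49.1,38),-6.7)
"
```

```text
t 19.57 tcp [630.3 -49.4  79.3] yhead -6.7 q7 [ 0.57  0.74 -0.75  1.7   0.6   0.95 -0.54] grip 87.8 0.0 SHIFT [ 0.3  0.  41.3] TURN -0.0
```

Converted, 41 mm is 0.041, 39 mm is 0.039.

Emit:
{"api": "play_rows", "payload": {"increments": [[[88, 0, 0, 0.015, 0], [88, 0, 0, 0.03, 0], [88, 0, 0, 0.039, 0], [88, 0, 0, 0.041, 0], [88, 0, 0, 0.041, 0], [50, 0, 0, 0.041, 0], [30, 0, 0, 0.041, 0], [30, 0, 0, 0.041, 0], [30, 0, 0, 0.041, 0], [30, 0, 0, 0.041, 0], [30, 0, 0, 0.041, 0], [30, 0, 0, 0.041, 0]]]}}

```text
time: 21.08
tcp_pos: [630.6, -49.1, 39.9]
tcp_rot: [0.747, 0.665, -0.0, -0.0]
wrist_force: [-1.0, -0.6, 0.4]
gripper_width: 43.9
finger_force: 30.0
```

Converted, -90 mm is -0.09, -80 mm is -0.08.

Emit:
{"api": "play_rows", "payload": {"increments": [[[30, 0, 0, 0, 0], [30, 0, 0, -0.005, 0], [30, 0, 0, -0.015, 0], [30, 0, 0, -0.035, 0], [30, 0, 0, -0.06, 0], [30, 0, 0, -0.08, 0], [30, 0, 0, -0.09, 0], [30, 0, 0, -0.09, 0]]]}}

```text
time: 22.08
tcp_pos: [631.1, -49.3, 130.8]
tcp_rot: [0.747, 0.664, 0.0, 0.001]
wrist_force: [0.2, -0.3, -4.1]
gripper_width: 43.5
finger_force: 30.0
```

```bash
python3 -c "
from h import *
from plant import bot
go(bot,(502.3,301.1,100),72.9)
d=pickle.load(open('pics/t2.pkl','rb'))
for z in (0,7,14):
  for c in blobs(mask(d,(5,150,80),(18,255,255),(80,210,180,340)),200)[:1]: print(*rect(d,c,z))
s=pickle.load(open('pics/scene0.pkl','rb'))
for c in blobs(mask(s,(5,150,80),(18,255,255),(330,140,420,205)),200)[:1]: print('sc',*rect(s,c,7))
"
```

```text
t 22.07 tcp [631.1 -49.3 130.8] yhead -6.7 q7 [ 0.59  0.68 -0.8   1.67  0.55  1.03 -0.5 ] grip 43.5 30.0 SHIFT [ 332.9 -168.9   30.4] TURN -1.39
[502.5 303.4] [ 86.4 191. ] 72.9
[502.3 301.1] [ 85.7 189.6] 72.9
[502.1 298.9] [ 85.1 188.2] 72.9
sc [500.2 300.8] [ 90.9 212.4] 72.8
```

Converted, 333 mm is 0.333, 200 mm is 0.2, -1.39 rad is -0.8849.

Emit:
{"api": "play_rows", "payload": {"increments": [[[30, 0.012, -0.006, 0, -0.0509], [30, 0.04, -0.02, 0, -0.1273], [30, 0.072, -0.0365, 0, -0.2101], [30, 0.104, -0.053, 0, -0.2928], [30, 0.136, -0.069, 0, -0.3756], [30, 0.168, -0.085, 0, -0.4584], [30, 0.2, -0.1015, 0, -0.5411], [30, 0.232, -0.118, 0, -0.6239], [30, 0.264, -0.134, 0, -0.7066], [30, 0.295, -0.15, 0.005, -0.7894], [30, 0.32, -0.162, 0.01, -0.8531], [30, 0.333, -0.169, 0.015, -0.8849]]]}}

```text
time: 23.58
tcp_pos: [500.3, 302.7, 113.9]
tcp_rot: [0.147, 0.989, -0.0, -0.001]
wrist_force: [-0.2, 0.5, -3.1]
gripper_width: 43.9
finger_force: 30.0
```

Converted, 30 mm is 0.03, 25 mm is 0.025.

Emit:
{"api": "play_rows", "payload": {"increments": [[[30, 0, 0, 0, 0], [30, 0, 0, 0.005, 0], [30, 0, 0, 0.015, 0], [30, 0, 0, 0.025, 0], [30, 0, 0, 0.03, 0], [30, 0, 0, 0.03, 0]]]}}

```text
time: 24.32
tcp_pos: [501.4, 301.0, 84.3]
tcp_rot: [0.148, 0.989, -0.0, -0.0]
wrist_force: [0.4, -0.6, -2.5]
gripper_width: 44.1
finger_force: 30.0
```

```bash
python3 -c "
from h import *
from plant import bot
go(bot,(502.3,301.3,24),72.9)
"
```

```text
t 24.32 tcp [501.4 301.   84.3] yhead 72.9 q7 [ 0.16  0.81 -1.06  1.81  0.82  1.04  0.05] grip 44.1 30.0 SHIFT [-0.8  0.6 60.3] TURN 0.0
```

Converted, 59 mm is 0.059, 58 mm is 0.058.

Emit:
{"api": "play_rows", "payload": {"increments": [[[30, -0.0008, 0.0006, 0.01, 0], [30, -0.0008, 0.0006, 0.025, 0], [30, -0.0008, 0.0006, 0.04, 0], [30, -0.0008, 0.0006, 0.05, 0], [30, -0.0008, 0.0006, 0.056, 0], [30, -0.0008, 0.0006, 0.058, 0], [30, -0.0008, 0.0006, 0.059, 0], [30, -0.0008, 0.0006, 0.059, 0]]]}}

```text
time: 25.32
tcp_pos: [502.9, 301.8, 26.2]
tcp_rot: [0.148, 0.989, 0.0, 0.0]
wrist_force: [-0.7, -0.5, -3.7]
gripper_width: 43.7
finger_force: 30.0
```

Converted, 2.5 mm is 0.0025, 2 mm is 0.002.

Emit:
{"api": "play_rows", "payload": {"increments": [[[30, 0, 0, 0.001, 0], [30, 0, 0, 0.002, 0], [30, 0, 0, 0.0025, 0], [30, 0, 0, 0.0025, 0]]]}}

```text
time: 25.82
tcp_pos: [502.8, 301.7, 23.8]
tcp_rot: [0.148, 0.989, -0.0, 0.0]
wrist_force: [-1.5, -1.7, 4.2]
gripper_width: 43.9
finger_force: 30.0
```

Contact. Release and rise.

Emit:
{"api": "play_rows", "payload": {"increments": [[[46, 0, 0, 0, 0], [54, 0, 0, 0, 0], [64, 0, 0, 0, 0], [70, 0, 0, 0, 0], [70, 0, 0, -0.01, 0], [70, 0, 0, -0.035, 0], [80, 0, 0, -0.07, 0], [88, 0, 0, -0.11, 0], [88, 0, 0, -0.145, 0], [88, 0, 0, -0.165, 0], [88, 0, 0, -0.172, 0], [88, 0, 0, -0.172, 0]]]}}

```text
time: 27.32
tcp_pos: [502.6, 301.3, 195.1]
tcp_rot: [0.148, 0.989, -0.0, 0.0]
wrist_force: [-0.5, -0.8, 0.0]
gripper_width: 88.2
finger_force: 0.0
```

```bash
python3 - <<'E'
from h import *
from plant import bot
for n in("top","scene"):
    d=bot.snapshot(n);pickle.dump(d,open(f'pics/{n}3.pkl','wb'));cv2.imwrite(f'pics/{n}3.png',d["frame"][:,:,::-1])
    if n=="top":
        for q,lo,hi in [("b",(104,120,80),(116,255,255)),("y",(24,80,120),(34,255,255))]:
            for c in blobs(mask(d,lo,hi,(375,250,445,360)),60): print(q,cast(d,[cv2.fitEllipse(c)[0]],103))
        for c in blobs(mask(d,(8,50,120),(22,255,255),(375,250,445,360)),60): print("ring",cv2.fitEllipse(cast(d,c.reshape(-1,2),103).astype(np.float32)))
    else:
        for q,lo,hi in [("b",(104,120,60),(120,255,255)),("y",(24,80,120),(34,255,255))]:
            for c in blobs(mask(d,lo,hi,(70,150,175,240)),20): print(q,cast(d,[cv2.fitEllipse(c)[0]],103))
go(bot,(507.2,-314.5,190),-5.2)
E
```

```text
b [[ 508.24866204 -313.97977322]]
y [[ 398.78754229 -303.02592469]]
ring ((399.1469421386719, -302.26800537109375), (52.52846145629883, 52.823707580566406), 129.26722717285156)
ring ((507.8653869628906, -313.21771240234375), (52.03303146362305, 54.347023010253906), 39.06698989868164)
b [[ 507.12117014 -315.06907504]]
y [[ 398.81913653 -303.02225503]]
t 27.43 tcp [502.1 301.  194.1] yhead 72.9 q7 [ 0.23  0.69 -1.18  1.73  0.68  1.2   0.14] grip 87.6 0.0 SHIFT [-185.5 -587.     4.8] TURN 1.364
```

View pics/scene3.png

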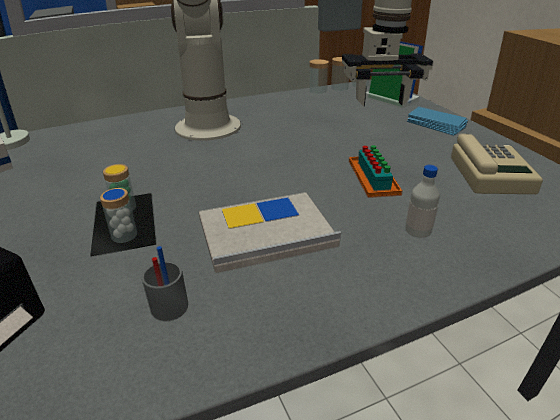

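View pics/top3.png

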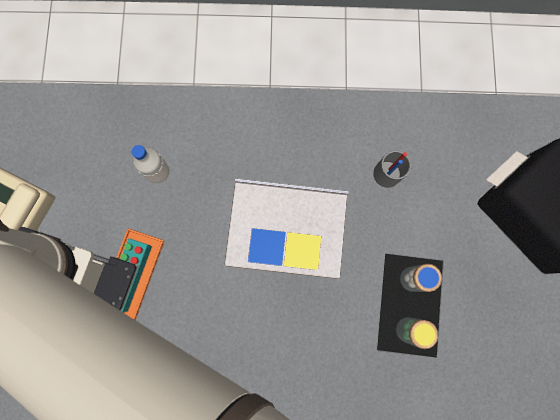

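The rack lies flat in the tray, at about (375,172) in the scene view, and both jars stand on the mat. Nothing else has moved. Next is the blue jar.

Converted, -522 mm is -0.522, -475 mm is -0.475, 1.364 rad is 0.8683.

Emit:
{"api": "play_rows", "payload": {"increments": [[[88, -0.005, -0.016, 0, 0.0318], [88, -0.016, -0.05, 0, 0.1082], [88, -0.03, -0.095, 0, 0.191], [88, -0.045, -0.142, 0, 0.2737], [88, -0.06, -0.19, 0, 0.3565], [88, -0.075, -0.237, 0, 0.4393], [88, -0.09, -0.285, 0, 0.522], [88, -0.105, -0.332, 0, 0.6048], [88, -0.12, -0.38, 0, 0.6875], [88, -0.135, -0.427, 0, 0.7639], [88, -0.15, -0.475, 0, 0.8276], [88, -0.165, -0.522, 0, 0.8683]]]}}

```text
time: 28.92
tcp_pos: [505.7, -248.3, 194.7]
tcp_rot: [0.74, 0.672, -0.0, -0.0]
wrist_force: [0.5, 0.6, 0.4]
gripper_width: 88.1
finger_force: 0.0
```

```bash
python3 -c "
from h import *
from plant import bot
go(bot,(507.5,-314.4,150),-5.2)
"
```

```text
t 28.93 tcp [ 505.7 -248.3  194.7] yhead -5.5 q7 [ 1.11  0.51 -0.92  1.79  0.46  1.07 -0.07] grip 88.1 0.0 SHIFT [-65.6   8.3  44.7] TURN -0.006
```

Converted, -65 mm is -0.065, 5.5 mm is 0.0055.

Emit:
{"api": "play_rows", "payload": {"increments": [[[80, -0.02, 0.0025, 0, 0], [80, -0.045, 0.0055, 0.005, 0], [80, -0.06, 0.0075, 0.015, 0], [80, -0.065, 0.0082, 0.03, 0], [80, -0.065, 0.0082, 0.04, 0], [80, -0.065, 0.0082, 0.04, 0], [80, -0.065, 0.0082, 0.04, 0]]]}}

```text
time: 29.8
tcp_pos: [510.0, -310.2, 155.6]
tcp_rot: [0.738, 0.675, 0.0, 0.0]
wrist_force: [-0.5, 0.4, 0.1]
gripper_width: 80.0
finger_force: 0.0
```

```bash
python3 -c "
from h import *
from plant import bot
go(bot,(507.5,-314.4,68.5),-5.2)
"
```

```text
t 29.8 tcp [ 510.  -310.2  155.6] yhead -5.1 q7 [ 1.13  0.61 -0.86  1.74  0.53  1.04 -0.01] grip 80.0 0.0 SHIFT [-4.4 -2.1 87.1] TURN 0.001
```

Converted, 87 mm is 0.087, 84 mm is 0.084.

Emit:
{"api": "play_rows", "payload": {"increments": [[[80, -0.004, -0.002, 0.01, 0], [80, -0.004, -0.002, 0.03, 0], [80, -0.004, -0.002, 0.055, 0], [80, -0.004, -0.002, 0.075, 0], [80, -0.004, -0.002, 0.084, 0], [80, -0.004, -0.002, 0.087, 0], [80, -0.004, -0.002, 0.087, 0], [80, -0.004, -0.002, 0.087, 0]]]}}

```text
time: 30.8
tcp_pos: [507.7, -315.3, 69.1]
tcp_rot: [0.739, 0.674, 0.0, 0.001]
wrist_force: [0.3, 0.2, -0.0]
gripper_width: 80.3
finger_force: 0.0
```

```bash
python3 -c "
from h import *
from plant import bot
go(bot,(507.5,-314.4,68.5),-5.2)
"
```

```text
t 30.8 tcp [ 507.7 -315.3   69.1] yhead -5.2 q7 [ 1.08  0.71 -0.78  1.79  0.63  0.9  -0.07] grip 80.3 0.0 SHIFT [ 0.9 -0.3  0.6] TURN -0.0
```

Converted, -70 mm is -0.07, -68 mm is -0.068.

Emit:
{"api": "play_rows", "payload": {"increments": [[[50, 0.0006, 0, 0, 0], [40, 0.0006, 0, 0, 0], [40, 0.0006, 0, 0, 0], [40, 0.0006, 0, 0, 0], [40, 0.0006, 0, 0, 0], [40, 0.0006, 0, 0, 0], [40, 0.0006, 0, -0.005, 0], [40, 0.0006, 0, -0.018, 0], [40, 0.0006, 0, -0.038, 0], [40, 0.0006, 0, -0.058, 0], [40, 0.0006, 0, -0.068, 0], [40, 0.0006, 0, -0.07, 0]]]}}

```text
time: 32.3
tcp_pos: [507.6, -314.8, 139.6]
tcp_rot: [0.739, 0.674, 0.0, 0.001]
wrist_force: [-0.1, 0.9, -2.6]
gripper_width: 53.6
finger_force: 30.0
```

```bash
python3 -c "
from h import *
from plant import bot
go(bot,(570.3,6.3,110),-5.2)
"
```

```text
t 32.3 tcp [ 507.6 -314.8  139.6] yhead -5.2 q7 [ 1.13  0.62 -0.85  1.76  0.54  1.01 -0.02] grip 53.6 30.0 SHIFT [325.6  33.1  29.2] TURN -0.0
```

Converted, 325.5 mm is 0.3255, 314 mm is 0.314.

Emit:
{"api": "play_rows", "payload": {"increments": [[[40, 0.012, 0.001, 0, 0], [40, 0.04, 0.004, 0, 0], [40, 0.075, 0.0075, 0, 0], [40, 0.112, 0.0113, 0, 0], [40, 0.15, 0.015, 0, 0], [40, 0.188, 0.019, 0, 0], [40, 0.226, 0.023, 0, 0], [40, 0.262, 0.0265, 0, 0], [40, 0.293, 0.0297, 0.005, 0], [40, 0.314, 0.032, 0.01, 0], [40, 0.324, 0.033, 0.02, 0], [40, 0.3255, 0.033, 0.029, 0]]]}}

```text
time: 33.8
tcp_pos: [568.9, 7.5, 108.2]
tcp_rot: [0.738, 0.675, -0.0, -0.0]
wrist_force: [-0.4, -0.8, -2.6]
gripper_width: 53.7
finger_force: 30.0
```

Converted, 15 mm is 0.015, 12 mm is 0.012.

Emit:
{"api": "play_rows", "payload": {"increments": [[[40, 0, 0, 0, 0], [40, 0, 0, 0, 0], [40, 0, 0, 0.006, 0], [40, 0, 0, 0.012, 0], [40, 0, 0, 0.015, 0], [40, 0, 0, 0.015, 0]]]}}

```text
time: 34.55
tcp_pos: [569.3, 6.7, 94.0]
tcp_rot: [0.739, 0.674, -0.0, -0.0]
wrist_force: [-0.2, 0.4, -3.5]
gripper_width: 53.6
finger_force: 30.0
```

```bash
python3 -c "
from h import *
from plant import bot
go(bot,(570.3,6.3,88.5),-5.2)
"
```

```text
t 34.55 tcp [569.3   6.7  94. ] yhead -5.2 q7 [ 0.57  0.65 -0.83  1.85  0.6   0.92 -0.64] grip 53.6 30.0 SHIFT [-0.3  1.   5.5] TURN -0.0
```

Converted, 5.5 mm is 0.0055, 5 mm is 0.005.

Emit:
{"api": "play_rows", "payload": {"increments": [[[40, 0, 0.0005, 0.002, 0], [40, 0, 0.0005, 0.004, 0], [40, 0, 0.0005, 0.005, 0], [40, 0, 0.0005, 0.0055, 0], [40, 0, 0.0005, 0.0055, 0]]]}}

```text
time: 35.17
tcp_pos: [570.1, 6.7, 88.9]
tcp_rot: [0.739, 0.674, 0.0, 0.0]
wrist_force: [-0.3, -0.1, -2.6]
gripper_width: 53.6
finger_force: 30.0
```

Converted, 1 mm is 0.001, 0.5 mm is 0.0005.

Emit:
{"api": "play_rows", "payload": {"increments": [[[40, 0, 0, 0.0005, 0], [40, 0, 0, 0.001, 0], [40, 0, 0, 0.001, 0]]]}}

```text
time: 35.55
tcp_pos: [570.2, 6.7, 88.4]
tcp_rot: [0.739, 0.674, -0.0, 0.0]
wrist_force: [-3.1, -0.5, 5.6]
gripper_width: 53.6
finger_force: 30.0
```

Contact on the coaster. Release.

Converted, -112 mm is -0.112, -110 mm is -0.11.

Emit:
{"api": "play_rows", "payload": {"increments": [[[56, 0, 0, 0, 0], [66, 0, 0, 0, 0], [78, 0, 0, 0, 0], [78, 0, 0, 0, 0], [78, 0, 0, -0.015, 0], [78, 0, 0, -0.04, 0], [78, 0, 0, -0.07, 0], [80, 0, 0, -0.095, 0], [80, 0, 0, -0.11, 0], [80, 0, 0, -0.112, 0], [80, 0, 0, -0.112, 0]]]}}

```text
time: 36.92
tcp_pos: [569.7, 6.4, 199.3]
tcp_rot: [0.739, 0.674, -0.0, -0.0]
wrist_force: [0.0, -0.4, -0.4]
gripper_width: 79.7
finger_force: 0.0
```

```bash
python3 -c "
from h import *
from plant import bot
go(bot,(398.3,-303.5,160),-5.2)
"
```

```text
t 36.92 tcp [569.7   6.4 199.3] yhead -5.2 q7 [ 0.65  0.52 -0.94  1.77  0.47  1.09 -0.54] grip 79.7 0.0 SHIFT [-324.2 -142.4   39.5] TURN -0.0
```

Emit:
{"api": "play_rows", "payload": {"increments": [[[80, -0.015, -0.0066, 0, 0], [80, -0.05, -0.022, 0, 0], [80, -0.09, -0.0395, 0, 0], [80, -0.13, -0.057, 0, 0], [80, -0.17, -0.0745, 0, 0], [80, -0.21, -0.092, 0, 0], [80, -0.25, -0.11, 0, 0], [80, -0.285, -0.125, 0.005, 0], [80, -0.31, -0.136, 0.015, 0], [80, -0.324, -0.1424, 0.03, 0], [80, -0.324, -0.1424, 0.04, 0], [80, -0.324, -0.1424, 0.04, 0]]]}}

```text
time: 38.42
tcp_pos: [398.8, -301.3, 158.8]
tcp_rot: [0.738, 0.675, 0.0, -0.001]
wrist_force: [-0.0, -0.0, 0.5]
gripper_width: 79.8
finger_force: 0.0
```

Converted, 90 mm is 0.09, 85 mm is 0.085.

Emit:
{"api": "play_rows", "payload": {"increments": [[[80, 0, 0, 0, 0], [80, 0, 0, 0.01, 0], [80, 0, 0, 0.03, 0], [80, 0, 0, 0.055, 0], [80, 0, 0, 0.075, 0], [80, 0, 0, 0.085, 0], [80, 0, 0, 0.09, 0], [80, 0, 0, 0.09, 0]]]}}

```text
time: 39.42
tcp_pos: [399.1, -303.0, 69.9]
tcp_rot: [0.738, 0.674, 0.0, 0.0]
wrist_force: [0.1, -0.3, 0.3]
gripper_width: 80.2
finger_force: 0.0
```

```bash
python3 -c "
from h import *
from plant import bot
go(bot,(398.3,-303.5,69),-5.2)
"
```

```text
t 39.42 tcp [ 399.1 -303.    69.9] yhead -5.2 q7 [ 1.24  0.57 -0.8   2.03  0.58  0.78  0.  ] grip 80.2 0.0 SHIFT [-0.5 -0.7  0.9] TURN -0.0
```

Converted, -70 mm is -0.07, -68 mm is -0.068.

Emit:
{"api": "play_rows", "payload": {"increments": [[[50, -0.0004, -0.0005, 0, 0], [40, -0.0004, -0.0005, 0, 0], [40, -0.0004, -0.0005, 0, 0], [40, -0.0004, -0.0005, 0, 0], [40, -0.0004, -0.0005, 0, 0], [40, -0.0004, -0.0005, 0, 0], [40, -0.0004, -0.0005, -0.005, 0], [40, -0.0004, -0.0005, -0.018, 0], [40, -0.0004, -0.0005, -0.038, 0], [40, -0.0004, -0.0005, -0.058, 0], [40, -0.0004, -0.0005, -0.068, 0], [40, -0.0004, -0.0005, -0.07, 0]]]}}

```text
time: 40.92
tcp_pos: [398.7, -304.0, 140.9]
tcp_rot: [0.739, 0.674, -0.0, 0.001]
wrist_force: [0.2, 0.0, -3.0]
gripper_width: 53.7
finger_force: 30.0
```

```bash
python3 -c "
from h import *
from plant import bot
go(bot,(563.2,-71.4,110),-5.2)
"
```

```text
t 40.92 tcp [ 398.7 -304.   140.9] yhead -5.2 q7 [ 1.33  0.46 -0.89  1.99  0.46  0.9   0.1 ] grip 53.7 30.0 SHIFT [246.6 142.6  30.7] TURN -0.001
```

Converted, 246.5 mm is 0.2465, 142.6 mm is 0.1426.

Emit:
{"api": "play_rows", "payload": {"increments": [[[40, 0.012, 0.007, 0, 0], [40, 0.036, 0.021, 0, 0], [40, 0.066, 0.038, 0, 0], [40, 0.096, 0.0555, 0, 0], [40, 0.126, 0.073, 0, 0], [40, 0.156, 0.09, 0, 0], [40, 0.186, 0.1075, 0, 0], [40, 0.212, 0.1225, 0.005, 0], [40, 0.23, 0.133, 0.01, 0], [40, 0.24, 0.1388, 0.02, 0], [40, 0.245, 0.1418, 0.028, 0], [40, 0.2465, 0.1426, 0.03, 0]]]}}

```text
time: 42.42
tcp_pos: [561.8, -71.0, 108.6]
tcp_rot: [0.739, 0.674, -0.001, -0.001]
wrist_force: [0.3, -1.5, -3.1]
gripper_width: 53.6
finger_force: 30.0
```

Converted, 15 mm is 0.015, 12 mm is 0.012.

Emit:
{"api": "play_rows", "payload": {"increments": [[[40, 0, 0, 0, 0], [40, 0, 0, 0, 0], [40, 0, 0, 0.006, 0], [40, 0, 0, 0.012, 0], [40, 0, 0, 0.015, 0], [40, 0, 0, 0.015, 0]]]}}

```text
time: 43.18
tcp_pos: [562.4, -70.8, 94.4]
tcp_rot: [0.739, 0.674, -0.0, -0.0]
wrist_force: [0.3, 0.6, -2.6]
gripper_width: 53.5
finger_force: 30.0
```

```bash
python3 -c "
from h import *
from plant import bot
go(bot,(563.2,-71.2,89.5),-5.2)
"
```

```text
t 43.17 tcp [562.4 -70.8  94.4] yhead -5.2 q7 [ 0.7   0.64 -0.82  1.86  0.58  0.91 -0.49] grip 53.5 30.0 SHIFT [-0.3  0.8  4.9] TURN -0.0
```

Converted, 5 mm is 0.005, 4.5 mm is 0.0045.

Emit:
{"api": "play_rows", "payload": {"increments": [[[40, 0, 0.0006, 0.002, 0], [40, 0, 0.0006, 0.0035, 0], [40, 0, 0.0006, 0.0045, 0], [40, 0, 0.0006, 0.005, 0], [40, 0, 0.0006, 0.005, 0]]]}}

```text
time: 43.8
tcp_pos: [563.4, -70.9, 90.2]
tcp_rot: [0.739, 0.674, -0.0, 0.0]
wrist_force: [-0.6, -0.1, 1.3]
gripper_width: 53.5
finger_force: 30.0
```

Converted, -120 mm is -0.12, -110 mm is -0.11.

Emit:
{"api": "play_rows", "payload": {"increments": [[[40, 0, 0, 0.0005, 0], [56, 0, 0, 0.0005, 0], [66, 0, 0, 0.0005, 0], [78, 0, 0, 0.0005, 0], [78, 0, 0, 0.0005, 0], [78, 0, 0, -0.015, 0], [78, 0, 0, -0.04, 0], [78, 0, 0, -0.07, 0], [80, 0, 0, -0.095, 0], [80, 0, 0, -0.11, 0], [80, 0, 0, -0.12, 0], [80, 0, 0, -0.12, 0]]]}}

```text
time: 45.3
tcp_pos: [563.5, -71.0, 210.3]
tcp_rot: [0.739, 0.674, 0.0, 0.0]
wrist_force: [-1.2, 1.1, 0.3]
gripper_width: 79.9
finger_force: 0.0
```

Emit:
{"api": "play_rows", "payload": {"increments": [[[80, -0.02, 0, 0, 0], [80, -0.06, 0, 0, 0], [80, -0.1, 0, 0, 0], [80, -0.14, 0, 0, 0], [80, -0.18, 0, 0, 0], [80, -0.22, 0, 0, 0], [80, -0.25, 0, 0, 0], [80, -0.26, 0, 0, 0], [80, -0.26, 0, 0, 0], [80, -0.26, 0, 0, 0], [80, -0.26, 0, 0, 0]]]}}

```text
time: 46.68
tcp_pos: [540.2, -328.2, 210.1]
tcp_rot: [0.738, 0.675, 0.0, 0.0]
wrist_force: [0.5, 0.6, -0.1]
gripper_width: 80.0
finger_force: 0.0
```

```bash
python3 - <<'E'
from h import *
from plant import bot
R=(240,195,335,275)
d=bot.snapshot("top");cv2.imwrite('pics/top4.png',d["frame"][:,:,::-1])
for c in blobs(mask(d,(8,50,120),(22,255,255),R),60): print("ring",cv2.fitEllipse(cast(d,c.reshape(-1,2),123).astype(np.float32))[:2])
for n,lo,hi in [("g",(50,90,120),(70,255,255)),("r",(0,150,120),(5,255,255))]:
    p=[np.mean(c.reshape(-1,2),0) for c in blobs(mask(d,lo,hi,(80,210,180,340)),8)]
    if p: w=cast(d,p,60);print(n,len(p),w.mean(0))
s=bot.snapshot("scene")
for n,lo,hi in [("blue",(104,120,60),(120,255,255)),("yellow",(24,80,120),(34,255,255))]:
    for c in blobs(mask(s,lo,hi,(215,155,300,185)),20)[:2]: print(n,cast(s,[cv2.fitEllipse(c)[0]],123))
E
```

```text
ring ((563.1653442382812, -70.01490020751953), (52.0756950378418, 52.26606369018555))
ring ((570.2725219726562, 6.989200592041016), (50.50535583496094, 51.67051696777344))
g 6 [505.76151814 310.10757621]
r 6 [499.32196284 288.67698018]
blue [[570.41591154   6.04853856]]
yellow [[562.5793667  -71.77066393]]
```

View pics/top4.png

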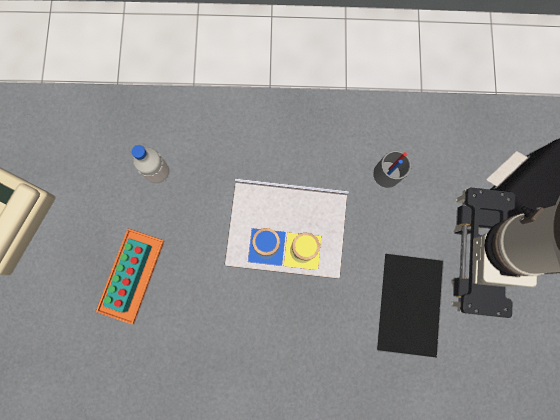

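The jars stand within 2 mm of their pad centres, at (266,242) and (306,246). The rack is centred in the tray at (130,276), and the bottle and pen pot have not moved.

```bash
python3 -c "
from plant import bot
print(bot.hand_in())"
```

```text
the job is handed in; nothing more can be done
None
```

I handed the job in at about 47 s of the 115 s allowed: the rack is flat and centred in the orange tray, each jar measured within about 2 mm of the centre of its own coaster, and the sanitiser bottle and pen pot were left alone; the hand-in returned no verdict.

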